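# Load the sample cell through the analyser's dust flap

## Robot

A 7-joint arm with a two-finger parallel gripper is mounted at the origin on the work surface. World frame = base frame: x ahead of the robot, y to its left, z up, the work surface at z = 0. Lengths are in m, angles in rad, forces in N, time in s.
With the tool pointing down it reaches from about 0.4 to 0.9 m from the base axis. Payload 5.5 kg.
Tool frame: the origin (TCP) lies midway between the tips of the shut fingers; the grasp point (between the pads) lies 19 mm behind it (manip.grip_depth is the distance from the TCP to the grasp point, in m); z points along the fingers, x is the direction in which the jaws open and shut, and the axes are right-handed (so a half turn about z gives the same grasp; the last joint's range is limited). The gripper opens to 92 mm and grips with 3 to 60 N. Pads are 19 mm wide; open, the fingers measure 130 mm over their backs; the gripper's body (75 mm by 190 mm) begins 47 mm behind the grasp point.
Start: joints at [1.44, 0.501, -0.427, 1.55, 0.221, 1.138, -0.21], TCP at [0.249, -0.6, 0.191] pointing down, gripper open.
Joint ranges: [-2.88, 2.88], [-0.31, 2.03], [-1.54, 1.56], [0.2, 2.42], [-1.41, 4.55], [0.19, 2.02], [-2.57, 2.57]. Speed limits (rad/s): [2.57, 2.57, 3.14, 3.14, 3.14, 3.14, 3.14].

## Interface

Orientations are given as a unit quaternion [x, y, z, w].
In Python, from bench import manip, effector, viewer gives the robot as it stands. Calls block until the motion is done:
- manip.move_pose(position, orientation): joint-space move of the TCP to a pose.
- manip.servo_line(position, ori=None, vel=0.15): straight line of the TCP; ori=None keeps the orientation; vel is the mean speed in m/s.
- manip.movej(angles): joint-space move.
- effector.open_jaws() and effector.close(f_grip=None): open the fingers fully, or close them until they stop; f_grip is the grip in N (None keeps the last).
- manip.sleep(seconds).
- manip.solve_ik(position, orientation): joint angles nearest the present ones, or None.
- viewer.get_image(name): name is "side" or "top" or "wrist"; returns the picture (480x640x3 uint8, red, green, blue); there is no depth.
- viewer.get_calibration(name): a dict with "vfov" (degrees; the focal length in pixels is half the picture's height over the tangent of half this angle, whatever the lens; pixels are square), "cx", "cy" (the principal point, pixels), "dist_coeffs" ([k1, k2, p1, p2, k3] as OpenCV has them; the pictures are not rectified), "eye" and "attitude" of the camera in the world. Camera axes: x right, y down, z forward; pixel columns grow to the right and rows downward; lengths in m; the calibration is good to about 2 mm. A picture is of the moment at which its call begins: read the wrist's pose just before it. get_calibration takes no time and is no camera call; for the wrist camera it gives the pose at the moment of the call.
A pose or a line that the arm cannot do raises manip.PlanningError and nothing moves.
- manip.hand_in(): hands the job in, once; it reports no verdict.
Readings, each from a call of its own:
- manip.current_clock(): time.
- manip.current_q(): joint angles.
- manip.current_joint_velocities(): joint speeds.
- manip.current_tau(): joint torques, N m.
- manip.current_tool_pos(): TCP position.
- manip.current_tcp_rot(): TCP orientation.
- manip.current_force(): force on the tool from outside, world axes, zero at the start.
- manip.current_wrist_torque(): the same for the moment, N m.
- manip.current_finger_gap(): finger opening in m.
Only numpy, scipy, OpenCV 4.12 (cv2) and the standard library are available. Lean on these libraries where they do the work, as an engineer would, in place of code of your own. Each camera call takes 0.05 s, during which the arm holds its last target.

## Task

Run this sample: take the steel sample cell from the cutting board, set it gently on the analyser's loading deck between the guide rails with its nose to the dust flap, then push it fully home, so that the cell itself opens the sprung flap and the flap drops shut behind it. Then press the start button and let go. Do not touch the flap, keep the cell level, do not drop or ram it, and leave the bowl, jar and spatula where they are.

Things in the scene. Friction and masses are not known exactly. Their poses are not given: they have to be found in the camera images.
- analyser: Benchtop food analyser, brushed steel, fixed. Origin on the bench under the middle of its front face; x points from that face into the machine (the way the cell is pushed), y left seen that way, z up. Front housing 150 mm deep (x 0 to 150), 242 wide, 115 high, with a clear window in its roof over the chamber; behind it (x 150 to 305) the console, 250 wide, 165 high.
- deck_mid (a point): Point on top of the loading deck, midway between its rails, 75 mm in front of the front face; axes as the analyser's. The deck is 96 mm wide, its top 45 mm above the bench, and reaches 190 mm out from the face. Two rails 6 mm high, 6 mm wide, inner faces 72 mm apart, run along it into the chamber. With the cell's centre over this point its nose is 27 mm short of the face.
- chamber_mouth (a point): Foot of the opening in the front face, on the deck's level, midway between the rails; axes as the analyser's. The opening is 78 mm wide, 49 mm high; a fixed stop 147 mm inside the face meets the cell's nose when it is home.
- flap (a joint): Angle of the sprung dust flap (rad): 0 shut, upright, 6 mm behind the front face; swings inwards; about 1.3 lying on the cell's top, 1.45 at most. Steel plate 72 mm wide, 41 high, hinged at its top 48 mm above the deck; its foot clears the deck by 7 mm, so the cell's tongue passes under. It drops behind the cell only when that is all but home. Pushing the cell in takes 3 to 12 N.
- cell_mid (a point): Centre (half-way up) of the body of the sample cell, a loose steel box 96 mm long, 64 wide, 36 high, round glass window on top, 0.28 to 0.56 kg, lying flat on the board at first. x to its plain nose, y across, z up. At the tail a tongue 36 mm wide, 4 thick, runs back along the underside to an upturned lip; 200 mm in all. Home: centre 99 mm inside the front face, 18 mm above the deck.
- cell_lip (a point): Middle of the outer (tail) face of the cell's upturned lip, the face to push; lip 50 mm wide, 30 high, 4 thick. 152 mm behind the body's centre, 15 mm above the cell's underside; axes as the cell's. Home: 53 mm in front of the front face.
- start_button_top (a point): Middle of the top of the start button, a round grey key 32 mm across in a black collar on top of the front housing, 45 mm behind the front face and 82 mm to the analyser's -y side, top about 137 mm above the bench. Pressed straight down; springs back.
- start_button (a joint): Travel of the start button (m): 0 up, 0.006 fully down, which takes 5 N.
- board: White plastic cutting board, fixed, 240 mm (x) by 300 mm (y), 12 mm thick; origin under its centre. The cell starts on it.
- bowl: Bystander: loose steel bowl, 136 mm across, 55 mm high; origin at its underside.
- jar: Bystander: loose glass jar with a steel cap, 72 mm across, 80 mm high; origin at its underside.
- spatula: Bystander: loose white-handled spatula, 200 mm long, flat on the bench; origin at its underside.
There are look-alikes about, which are no part of the job. Leave any brown or purple look-alike of the part that bears cell_mid alone.

How it is judged:
By the outcome, as a careful person would: the job done as asked, in the order asked, and still so for the second after the job is handed in, with the robot touching nothing.
It also fails if it takes over 70 s, if anything falls off the work surface, if the arm or the gripper's body presses on something with over 40 N, if the wrist force passes 120 N, or if a joint passes its speed limit or range.

## Working session

There is one attempt and no reset: what is moved stays moved. The work goes in short steps, each a Python script; the robot and the scene stay as the last script left them, time stands still between calls to the robot, and variables do not carry over. Pictures are saved under pics/ and viewed, and the job is handed in when it is done.

```bash
ls; mkdir -p pics; python3 - <<'E'
from bench import manip, effector, viewer
import cv2
for n in ["side","top","wrist"]:
    print(n, viewer.get_calibration(n))
    cv2.imwrite(f"pics/{n}0.png", viewer.get_image(n)[:,:,::-1])
print(manip.current_clock(), manip.current_tool_pos(), manip.current_tcp_rot(), manip.current_finger_gap(), manip.grip_depth)
E
```

```text
pics
side {'vfov': 46.851876421980535, 'cx': 323.63676644992864, 'cy': 238.00085055996058, 'dist_coeffs': array([-0.14836969,  0.        ,  0.        ,  0.        ,  0.        ]), 'eye': array([0.29334258, 1.06450596, 0.88264857]), 'attitude': array([-0.09310196,  0.90126254, -0.42108037,  0.04182311])}
top {'vfov': 55.719427757287846, 'cx': 314.6387787329795, 'cy': 240.39625392448716, 'dist_coeffs': array([0.0152617, 0.       , 0.       , 0.       , 0.       ]), 'eye': array([0.44614717, 0.1864515 , 1.04305001]), 'attitude': array([ 0.71601729, -0.69722936,  0.03340333, -0.00864094])}
wrist {'vfov': 68.89535336113715, 'cx': 315.92948338322225, 'cy': 241.59666460523272, 'dist_coeffs': array([-0.063544,  0.      ,  0.      ,  0.      ,  0.      ]), 'eye': array([ 0.32263109, -0.56932224,  0.38405787]), 'attitude': array([ 0.82338594, -0.548642  , -0.0810836 ,  0.12022064])}
0.15 [ 0.24917074 -0.59968782  0.18999975] [ 8.31798049e-01 -5.55077847e-01 -6.14478806e-04 -4.59947104e-04] 0.09166680453126291 0.0188
```

View pics/top0.png

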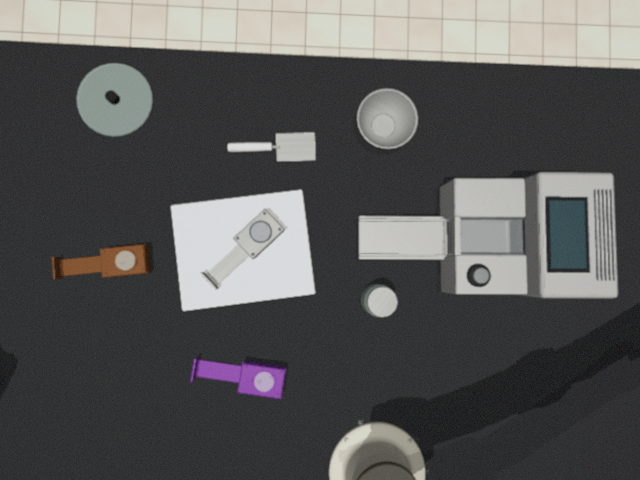

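View pics/side0.png

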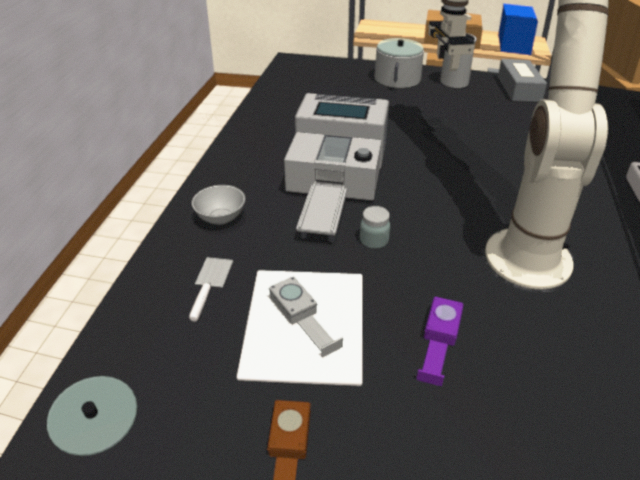

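View pics/wrist0.png

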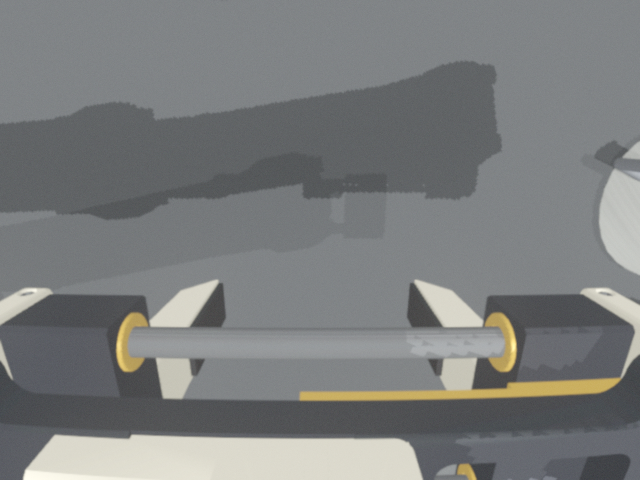

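The top view shows the cell on the board (window at about 260,231, lip at about 212,279), with its nose up and to the right. The analyser is on the right, with its deck at 360–447 × 217–260 and the button at about (480,274). The jar is at about (380,300), close to the deck. The orange/brown and purple look-alikes are off the board. I'll zoom in to measure.

```bash
cat > h.py <<'E'
import numpy as np, cv2
from scipy.spatial.transform import Rotation as R
def K(c):
    f=240/np.tan(np.radians(c['vfov'])/2); return np.array([[f,0,c['cx']],[0,f,c['cy']],[0,0,1.]])
def ray(c,uv):
    n=cv2.undistortPoints(np.array([[uv]],float),K(c),c['dist_coeffs'])[0,0]
    return R.from_quat(c['attitude']).apply([n[0],n[1],1.])
def onz(c,uv,z):
    d=ray(c,uv); e=np.array(c['eye']); return e+d*(z-e[2])/d[2]
def proj(c,P):
    Rm=R.from_quat(c['attitude']).inv(); rv=Rm.as_rotvec(); t=-Rm.apply(c['eye'])
    return cv2.projectPoints(np.atleast_2d(np.array(P,float)),rv,t,K(c),c['dist_coeffs'])[0][:,0]
E
python3 - <<'E'
import cv2
t=cv2.imread('pics/top0.png'); s=cv2.imread('pics/side0.png')
def crop(im,x,y,w,h,k,n): cv2.imwrite(f'pics/{n}.png',cv2.resize(im[y:y+h,x:x+w],None,fx=k,fy=k,interpolation=cv2.INTER_CUBIC))
crop(t,165,185,160,130,5,'t_board')
crop(t,350,165,280,140,2.85,'t_ana')
crop(s,240,265,130,120,5,'s_board')
crop(s,280,85,120,160,3.7,'s_ana')
E
```

```text
(no output)
```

View pics/t_board.png

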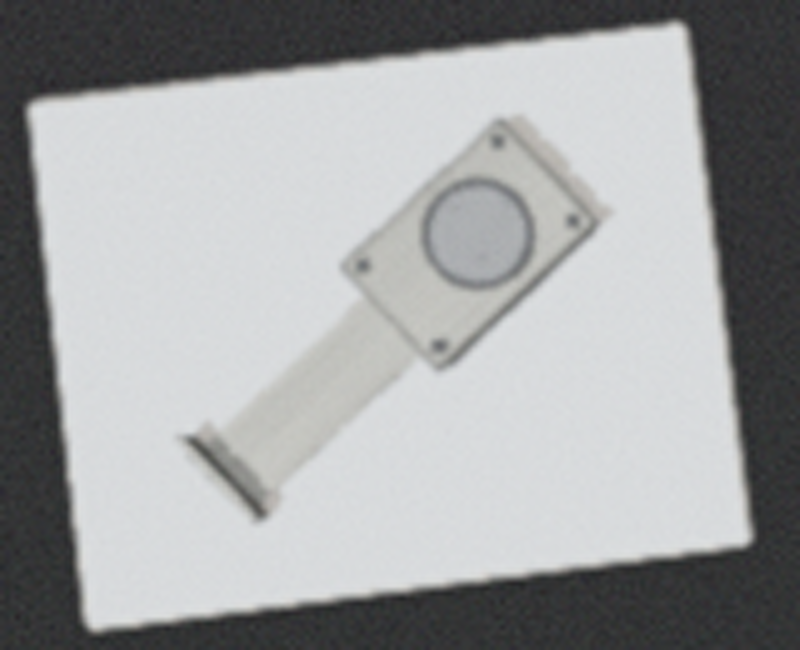

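View pics/t_ana.png

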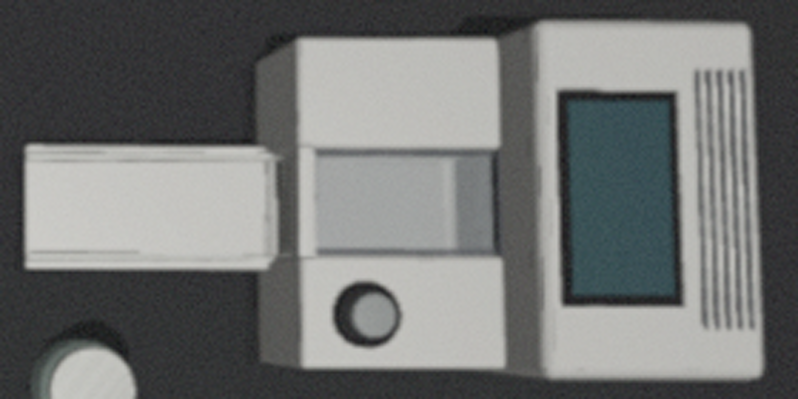

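View pics/s_ana.png

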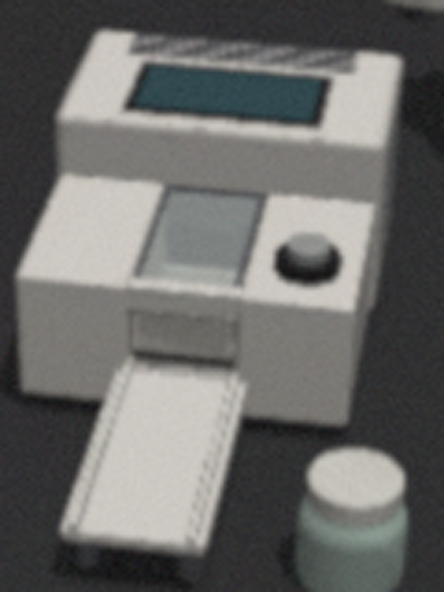

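View pics/s_board.png

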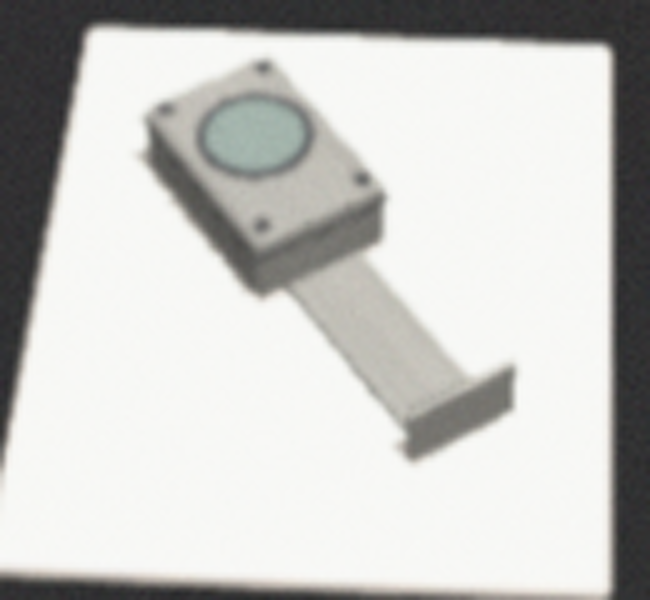

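```bash
cat > fit.py <<'E'
from h import *
from bench import manip, viewer
from scipy.optimize import least_squares
T=viewer.get_calibration('top'); S=viewer.get_calibration('side')
tb=lambda x,y:(x/5+165-.4,y/5+185-.4); ta=lambda x,y:(x/2.85+350-.3,y/2.85+165-.3)
sb=lambda x,y:(x/5+240-.4,y/5+265-.4); sa=lambda x,y:(x/3.7+280-.35,y/3.7+85-.35)
ana=[(T,ta(25,145),(-190,48,45)),(T,ta(24,269),(-190,-48,45)),(T,ta(298,38),(0,121,115)),(T,ta(303,368),(0,-121,115)),
(T,ta(540,20),(150,125,165)),(T,ta(751,23),(305,125,165)),(T,ta(764,378),(305,-125,165)),(T,ta(548,378),(150,-125,165)),(T,ta(376,316),(45,-82,137)),
(S,sa(63,535),(-190,48,45)),(S,sa(210,550),(-190,-48,45)),(S,sa(18,280),(0,121,115)),(S,sa(352,312),(0,-121,115)),(S,sa(55,122),(150,125,165)),(S,sa(388,146),(150,-125,165)),(S,sa(100,30),(305,125,165)),(S,sa(403,58),(305,-125,165)),(S,sa(315,245),(45,-82,137))]
cell=[(T,tb(501,120),(48,32,36)),(T,tb(597,222),(48,-32,36)),(T,tb(343,265),(-48,32,36)),(T,tb(440,362),(-48,-32,36)),(T,tb(185,437),(-152,25,30)),(T,tb(262,520),(-152,-25,30)),
(S,sb(147,122),(48,32,36)),(S,sb(265,60),(48,-32,36)),(S,sb(383,197),(-48,-32,36)),(S,sb(260,250),(-48,32,36)),(S,sb(410,425),(-152,25,30)),(S,sb(513,368),(-152,-25,30)),(S,sb(412,460),(-152,25,0)),(S,sb(513,408),(-152,-25,0))]
def W(p,P,z0):
    P=np.array(P)/1000.; c,s=np.cos(p[2]),np.sin(p[2]); return [p[0]+c*P[0]-s*P[1],p[1]+s*P[0]+c*P[1],P[2]+z0]
def fit(pts,p0,z0,cam=None):
    pts=[q for q in pts if cam is None or q[0] is cam]
    f=lambda p:np.concatenate([proj(c,W(p,P,z0))[0]-uv for c,uv,P in pts])
    r=least_squares(f,p0,loss='soft_l1'); return r.x,f(r.x).reshape(-1,2)
if __name__=='__main__':
    np.set_printoptions(precision=4,suppress=True)
    for n,pts,p0,z0 in [('ana',ana,(.45,-.05,-1.57),0),('cell',cell,(.45,.25,-.8),.012)]:
        for cam in (None,T,S):
            x,r=fit(pts,p0,z0,cam); print(n,x,np.degrees(x[2]),'rms',np.sqrt((r**2).mean()))
            if cam is None: print(r.round(1).tolist())
    for n,uv,z in [('jar cap',(382,301),.08),('bowlrim',(388,119),.055)]: print(n,onz(T,uv,z))
    for uv in [(172,205),(302,190),(315,294),(183,310)]: print('board',onz(T,uv,.012))
E
python3 fit.py
```

```text
ana [ 0.5209 -0.1335 -1.5463] -88.59527794936292 rms 1.272986432391833
[[-0.6, -0.2], [-0.0, -0.4], [-1.3, -0.9], [-1.1, 0.0], [-2.6, -1.0], [0.5, -1.6], [0.8, 0.2], [-1.9, 0.1], [-1.1, -0.6], [0.7, -2.0], [0.3, -1.5], [0.6, -1.8], [2.5, -1.3], [1.1, -2.7], [1.0, -1.1], [0.2, -1.3], [1.7, -1.9], [-0.1, -1.0]]
ana [ 0.5201 -0.1353 -1.5478] -88.68300082100646 rms 0.8229302560725913
ana [ 0.5213 -0.1258 -1.5416] -88.32663634131687 rms 0.7230367034705143
cell [ 0.5203  0.2769 -0.7917] -45.35907579463115 rms 1.6211455453224943
[[-0.7, -1.8], [0.0, -1.0], [-1.5, -1.1], [-0.9, 0.9], [-2.7, -0.4], [-2.5, -0.3], [-0.5, -4.0], [1.7, -2.7], [1.7, -3.2], [-0.3, -1.4], [0.4, -2.0], [1.2, -1.5], [-0.0, 0.7], [0.8, 0.2]]
cell [ 0.5194  0.2742 -0.7831] -44.867930604626736 rms 0.8732321495590446
cell [ 0.5217  0.2825 -0.7766] -44.497706465890865 rms 1.225797849349865
jar cap [0.3793 0.0073 0.08  ]
bowlrim [ 0.7806 -0.0039  0.055 ]
board [0.5792 0.4752 0.012 ]
board [0.6227 0.183  0.012 ]
board [0.3867 0.1472 0.012 ]
board [0.3445 0.4407 0.012 ]
```

The cameras agree to about 3–8 mm: analyser at (0.520,-0.134), yaw -88.6°; cell at (0.52,0.276), yaw about -45°. The sizes fit. I'll refine with the wrist camera while hovering over the cell, after checking IK for every pose.

```bash
cat >> h.py <<'E'
def down(yaw):
    # tool z down, tool x (jaw axis) along world direction yaw
    c,s=np.cos(yaw),np.sin(yaw)
    return R.from_matrix(np.array([[c,s,0],[s,-c,0],[0,0,-1.]])).as_quat()
E
python3 - <<'E'
from h import *
from bench import manip, viewer
np.set_printoptions(precision=3,suppress=True)
c=viewer.get_calibration('wrist'); Rt=R.from_quat(manip.current_tcp_rot()); 
print('cam in tool',Rt.inv().apply(c['eye']-manip.current_tool_pos()), (Rt.inv()*R.from_quat(c['attitude'])).as_matrix())
print(Rt.as_matrix())
a=-1.5463; A=lambda x,y:np.array([.5209+np.cos(a)*x-np.sin(a)*y,-.1335+np.sin(a)*x+np.cos(a)*y])
cy=-.785
tests={'cell hov':([.5203,.2769,.2],cy),'cell low':([.5203,.2769,.022],cy),'deck hov':([*A(-.08,0),.2],a),'deck low':([*A(-.08,0),.055],a),'push':([*A(-.25,0),.055],a),'pushend':([*A(-.06,0),.055],a),'but':([*A(.045,-.082),.13],a)}
for n,(p,y) in tests.items():
    for k in (-1,1):
        q=manip.solve_ik(np.array(p),down(y+k*np.pi/2)); print(n,k,q)
E
```

```text
cam in tool [-0.    -0.08  -0.194] [[ 1.     0.001  0.   ]
 [-0.001  0.958  0.287]
 [-0.    -0.287  0.958]]
[[ 0.384 -0.923 -0.001]
 [-0.923 -0.384  0.001]
 [-0.002 -0.    -1.   ]]
cell hov -1 [-1.208  0.48   0.908  1.733 -0.414  1.133 -2.531]
cell hov 1 [ 0.335  0.714 -1.3    1.683  0.711  1.309 -0.317]
cell low -1 [-0.905  0.624  0.49   1.85  -0.407  0.768 -2.552]
cell low 1 [ 0.114  0.773 -0.895  1.814  0.746  0.932 -0.333]
deck hov -1 [-0.95   0.576  1.366  1.901 -0.614  1.185 -2.479]
deck hov 1 [ 0.872  0.391 -1.013  1.848  0.37   1.107 -0.252]
deck low -1 [-0.631  0.586  0.877  2.013 -0.615  0.829 -2.517]
deck low 1 [ 0.741  0.592 -0.876  1.968  0.6    0.862 -0.436]
push -1 [ 0.65   0.898 -1.304  1.948  0.982  1.136  2.096]
push 1 [ 0.439  0.621 -0.916  1.953  0.639  0.886 -0.789]
pushend -1 [-0.53   0.554  0.788  2.004 -0.544  0.805 -2.543]
pushend 1 [ 0.776  0.597 -0.874  1.961  0.602  0.865 -0.398]
but -1 [-0.59   0.443  1.141  2.073 -0.504  0.938 -2.291]
but 1 [ 1.089  0.36  -0.89   2.024  0.353  0.915  0.036]
```

```bash
python3 - <<'E'
from h import *
from bench import manip, viewer, effector
np.set_printoptions(precision=4,suppress=True)
cy=-.783; u=np.array([np.cos(cy),np.sin(cy)])
p=np.array([.5200,.2760])-.06*u
manip.move_pose(np.array([*p,.2]),down(cy+np.pi/2))
manip.sleep(.2)
c=viewer.get_calibration('wrist'); im=viewer.get_image('wrist')
cv2.imwrite('pics/w1.png',im[:,:,::-1])
import pickle; pickle.dump(c,open('w1.pkl','wb'))
print(manip.current_clock(),manip.current_tool_pos(),manip.current_q(),manip.current_force())
E
```

```text
3.7083 [0.4777 0.318  0.2   ] [ 0.2601  0.6785 -1.2983  1.7211  0.6821  1.2833 -0.4052] [-0.0491 -0.4594 -0.164 ]
```

View pics/w1.png

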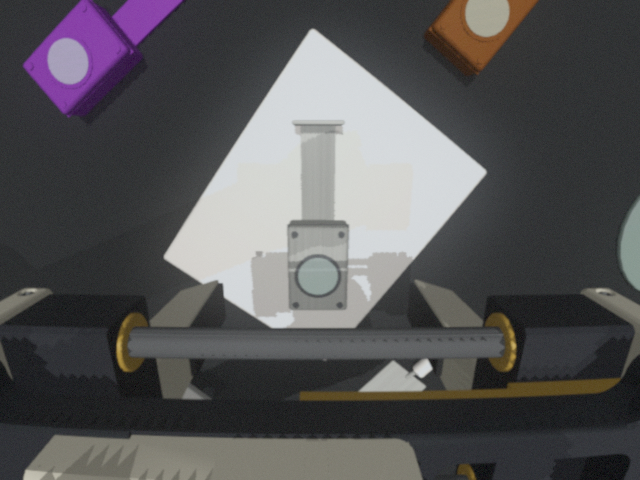

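```bash
python3 - <<'E'
import cv2
t=cv2.imread('pics/w1.png')
cv2.imwrite('pics/w1a.png',cv2.resize(t[210:320,270:370],None,fx=5,fy=5,interpolation=cv2.INTER_CUBIC))
cv2.imwrite('pics/w1b.png',cv2.resize(t[105:235,270:370],None,fx=4.5,fy=4.5,interpolation=cv2.INTER_CUBIC))
E
```

```text
(no output)
```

View pics/w1a.png

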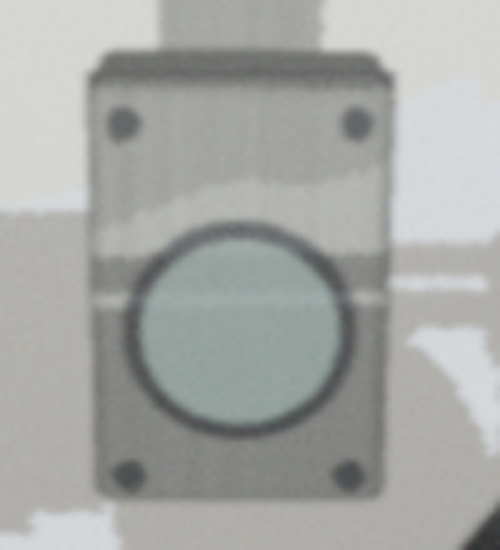

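View pics/w1b.png

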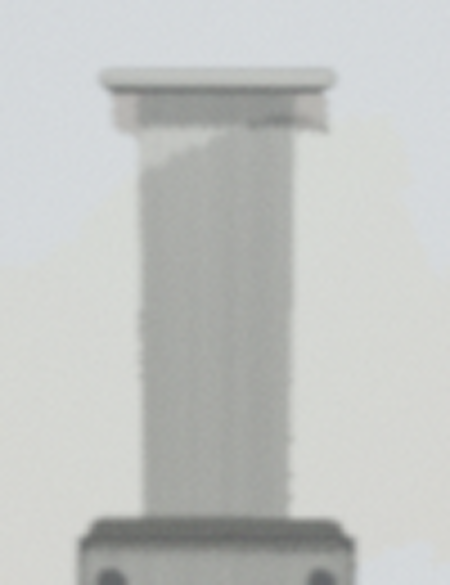

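```bash
cat > fit2.py <<'E'
from fit import *
import pickle
np.set_printoptions(precision=4,suppress=True)
Wc=pickle.load(open('w1.pkl','rb'))
a=lambda x,y:(x/5+270-.4,y/5+210-.4); b=lambda x,y:(x/4.5+270-.4,y/4.5+105-.4)
wp=[(Wc,a(90,78),(-48,-32,36)),(Wc,a(393,78),(-48,32,36)),(Wc,a(96,498),(48,-32,36)),(Wc,a(385,498),(48,32,36)),(Wc,b(100,69),(-152,-25,30)),(Wc,b(335,69),(-152,25,30))]
x,r=fit(wp,(.52,.276,-.785),.012); print('wrist',x,np.degrees(x[2]),r.round(1).tolist())
for cam in (T,S):
    print('other cams predict', fit(cell,(.52,.276,-.785),.012,cam)[0])
E
python3 fit2.py
```

```text
wrist [ 0.5215  0.28   -0.7825] -44.83155052976845 [[-1.1, 0.3], [1.0, 0.3], [-0.1, 1.0], [0.2, 0.9], [0.0, -1.2], [0.0, -1.2]]
other cams predict [ 0.5194  0.2742 -0.7831]
other cams predict [ 0.5217  0.2825 -0.7766]
```

Cell from the wrist view: (0.5215,0.280), yaw -44.8°, about midway between the other two cameras. I'll take one wrist look at the deck before grasping.

```bash
python3 - <<'E'
from h import *
from bench import manip, viewer
np.set_printoptions(precision=4,suppress=True)
a=-1.5463; A=lambda x,y:np.array([.5214+np.cos(a)*x-np.sin(a)*y,-.1295+np.sin(a)*x+np.cos(a)*y])
manip.move_pose(np.array([*A(-.14,0),.22]),down(a+np.pi/2))
manip.sleep(.2)
c=viewer.get_calibration('wrist'); im=viewer.get_image('wrist')[:,:,::-1]
cv2.imwrite('pics/w2.png',im)
cv2.imwrite('pics/w2a.png',cv2.resize(im[120:340,220:420],None,fx=2.7,fy=2.7,interpolation=cv2.INTER_CUBIC))
import pickle; pickle.dump(c,open('w2.pkl','wb'))
print(manip.current_clock(),manip.current_tool_pos(),manip.current_q(),A(-.14,0))
E
```

```text
5.1417 [0.518  0.0119 0.2201] [ 0.9284  0.5103 -1.3096  1.8297  0.5265  1.2179 -0.5161] [0.518  0.0105]
```

View pics/w2.png

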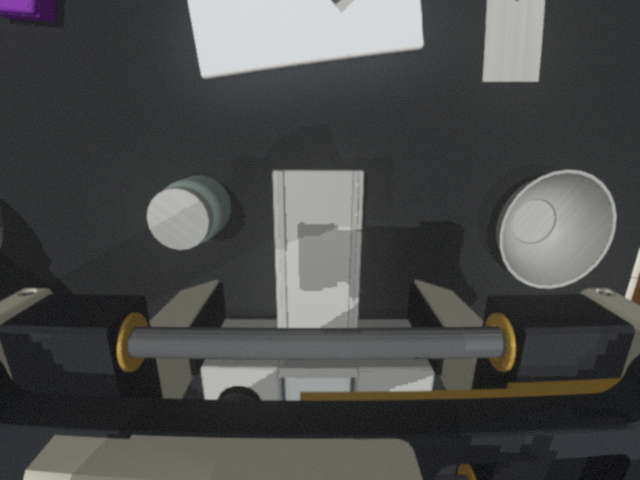

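View pics/w2a.png

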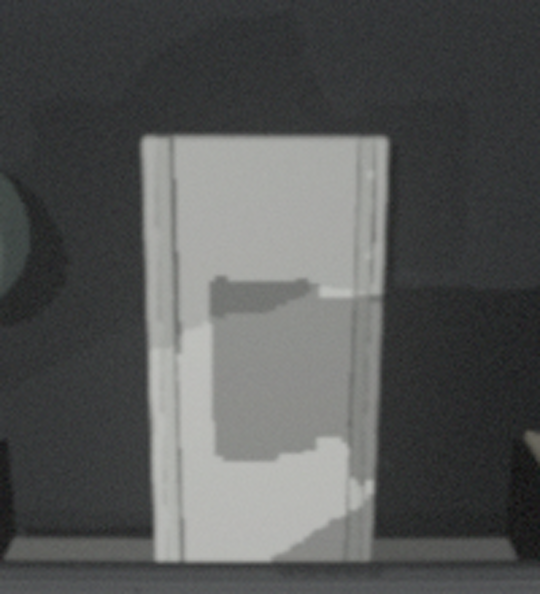

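```bash
cat > fit3.py <<'E'
from fit import *
import pickle
np.set_printoptions(precision=4,suppress=True)
Wc=pickle.load(open('w2.pkl','rb'))
a=lambda x,y:(x/2.7+220-.3,y/2.7+120-.3)
z=.045
L0,R0,L1,R1=[onz(Wc,a(*p),z) for p in [(142,137),(389,137),(155,560),(373,560)]]
print(L0,R0,L1,R1,'width',np.linalg.norm(L0-R0),np.linalg.norm(L1-R1))
d0=(L0+R0)/2; d1=(L1+R1)/2; v=d1-d0; yaw=np.arctan2(v[1],v[0]); yawE=np.arctan2(*(R0-L0)[1::-1])-np.pi/2
print('mid',d0,d1,'yaw',yaw,yawE)
o=d0[:2]+.19*np.array([np.cos(yaw),np.sin(yaw)]); print('origin',o,'len seen',np.linalg.norm(v))
p=[*o,yaw]
print(proj(Wc,[W(p,q,0) for q in [(0,121,115),(0,-121,115),(0,121,0),(45,-82,137)]]))
for cam in (T,S): print(fit(ana,(.52,-.13,-1.55),0,cam)[0])
E
python3 fit3.py
```

```text
[0.4732 0.0561 0.045 ] [0.5685 0.0588 0.045 ] [ 0.4776 -0.128   0.045 ] [ 0.574  -0.1253  0.045 ] width 0.09535279505591436 0.0965078060176188
mid [0.5208 0.0574 0.045 ] [ 0.5258 -0.1266  0.045 ] yaw -1.5437923035604155 -1.5419030994318161
origin [ 0.526  -0.1325] len seen 0.18414411586237844
[[436.4605 367.1757]
 [199.0151 367.078 ]
 [408.3978 313.1761]
 [235.7998 418.912 ]]
[ 0.5201 -0.1353 -1.5478]
[ 0.5213 -0.1258 -1.5416]
```

Deck from the wrist view: mid-line at (0.5208,0.0574) to (0.5258,-0.1266), yaw -1.543. The width measures 95–96.5 mm against the true 96. There is a lateral disagreement of about 3–5 mm with the fixed cameras, which I'll settle using the jaw-centred cell in the wrist view. Grasping now, slightly tail-ward of the body centre towards the likely centre of mass.

```bash
python3 - <<'E'
from h import *
from bench import manip, viewer, effector
np.set_printoptions(precision=4,suppress=True)
cy=-.7825; u=np.array([np.cos(cy),np.sin(cy)]); p=np.array([.5212,.2793])-.010*u
q=down(cy+np.pi/2)
manip.move_pose(np.array([*p,.12]),q)
manip.servo_line(np.array([*p,.023]),vel=.08)
manip.sleep(.15)
print(manip.current_clock(),manip.current_tool_pos(),manip.current_force())
cv2.imwrite('pics/s2.png',viewer.get_image('side')[:,:,::-1])
E
```

```text
7.7833 [0.5144 0.2865 0.0235] [-0.5301  0.6186 -0.3183]
```

```bash
python3 - <<'E'
import cv2
s=cv2.imread('pics/s2.png'); cv2.imwrite('pics/s2a.png',cv2.resize(s[220:370,220:400],None,fx=4,fy=4,interpolation=cv2.INTER_CUBIC))
E
```

```text
(no output)
```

View pics/s2a.png

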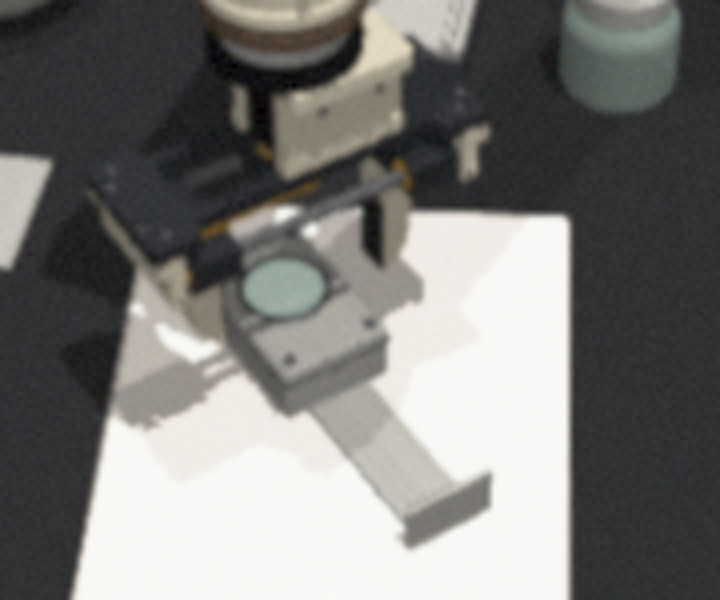

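The jaws straddle the body either side of the window. Closing and lifting, then checking for slip and tilt in the wrist and side views.

```bash
python3 - <<'E'
from h import *
from bench import manip, viewer, effector
import pickle
np.set_printoptions(precision=4,suppress=True)
effector.close(f_grip=40)
print('closed',manip.current_finger_gap(),manip.current_tool_pos(),manip.current_force())
p=manip.current_tool_pos()
manip.servo_line(np.array([p[0],p[1],.10]),vel=.08)
manip.sleep(.15)
print(manip.current_clock(),manip.current_tool_pos(),manip.current_force(),manip.current_wrist_torque(),manip.current_finger_gap())
pickle.dump((viewer.get_calibration('wrist'),manip.current_tool_pos(),manip.current_tcp_rot()),open('w3.pkl','wb'))
im=viewer.get_image('wrist')[:,:,::-1]; s=viewer.get_image('side')[:,:,::-1]
cv2.imwrite('pics/w3.png',im); cv2.imwrite('pics/s3a.png',cv2.resize(s[170:350,220:400],None,fx=3.3,fy=3.3,interpolation=cv2.INTER_CUBIC))
E
```

```text
closed 0.00034027207858884027 [0.5141 0.2864 0.023 ] [0.4141 0.0628 0.3668]
10.5417 [0.5138 0.2862 0.0994] [-0.1479 -0.1303 -0.6505] [ 0.0665 -0.1931 -0.0257] 0.0004028007218500868
```

View pics/w3.png

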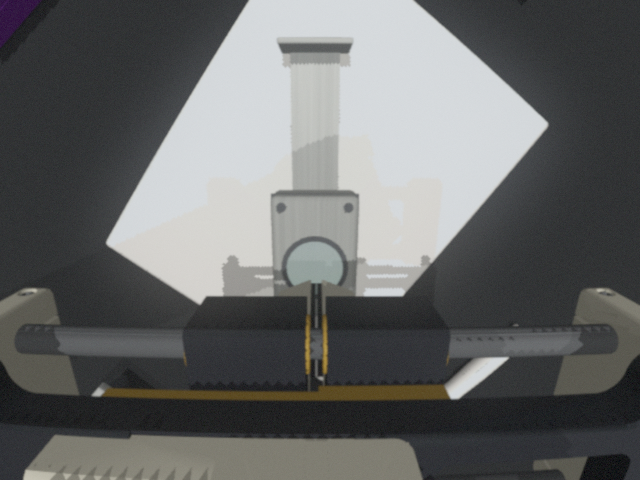

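View pics/s3a.png

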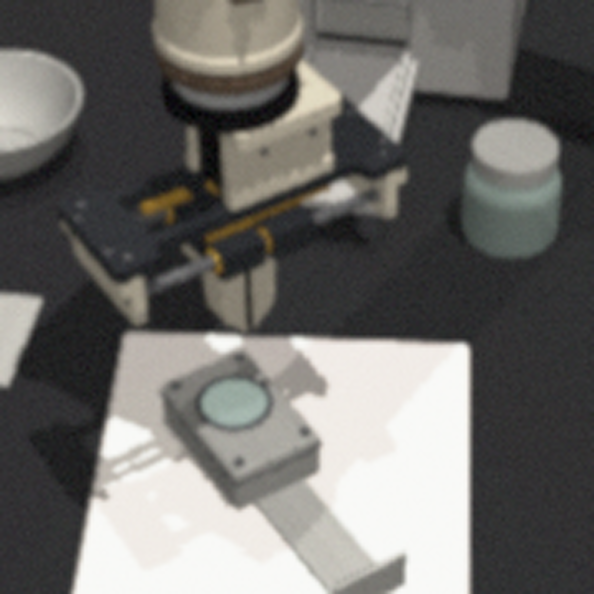

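The jaws shut to 0 mm and the cell stayed on the board, so the grasp missed. I'll check where the fingers really are and whether the cell moved.

```bash
python3 - <<'E'
from h import *
from bench import manip, viewer, effector
np.set_printoptions(precision=4,suppress=True)
S=viewer.get_calibration('side');T=viewer.get_calibration('top');c=viewer.get_calibration('wrist')
p=manip.current_tool_pos(); print(p)
for C in (S,T,c): print('tcp',proj(C,p),'tcp+19',proj(C,p+[0,0,.019]),proj(C,p+[0,0,.06]))
s=viewer.get_image('side')[:,:,::-1];t=viewer.get_image('top')[:,:,::-1]
cv2.imwrite('pics/s4.png',cv2.resize(s[205:385,220:400],None,fx=3.3,fy=3.3,interpolation=cv2.INTER_CUBIC))
cv2.imwrite('pics/s4full.png',s)
cv2.imwrite('pics/t4.png',t)
cv2.imwrite('pics/t4a.png',cv2.resize(t[165:325,155:335],None,fx=4.4,fy=3.6,interpolation=cv2.INTER_CUBIC))
E
```

```text
[0.5139 0.2863 0.0996]
tcp [[293.8955 278.6794]] tcp+19 [[293.5899 271.8667]] [[292.9114 256.6279]]
tcp [[251.1024 233.3066]] tcp+19 [[250.1314 232.6097]] [[247.8939 231.0037]]
tcp [[312.9117 272.0723]] tcp+19 [[312.6432 285.0491]] [[311.8489 323.5527]]
```

View pics/s4.png

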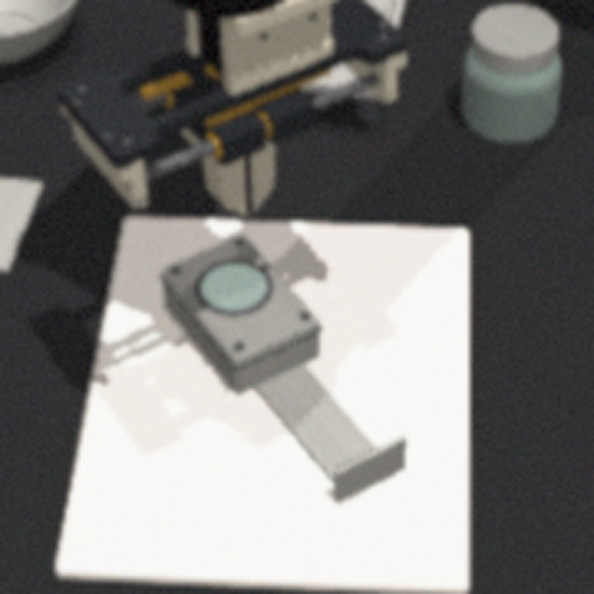

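View pics/t4.png

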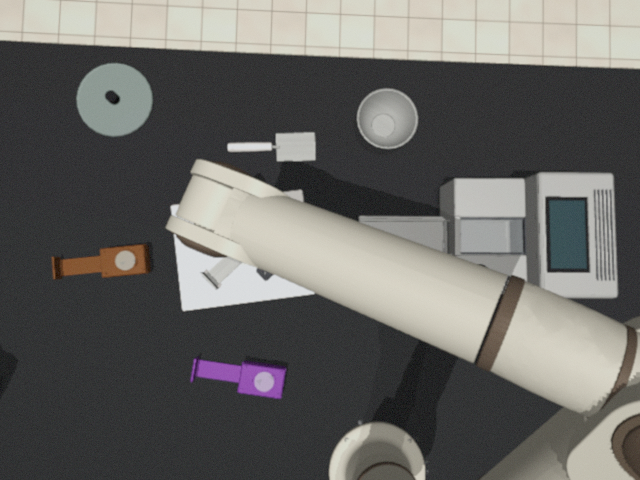

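The jaws closed just above the cell, which hasn't moved. In both views the fingertips sit well above the reported TCP: in the side view at row 269.5, where the TCP projects to 278.7. I'll quantify that before the next descent.

```bash
python3 - <<'E'
from h import *
from bench import manip, viewer, effector
np.set_printoptions(precision=4,suppress=True)
print([d for d in dir(manip) if not d.startswith('_')],[d for d in dir(effector) if not d.startswith('_')])
S=viewer.get_calibration('side');c=viewer.get_calibration('wrist')
p=manip.current_tool_pos(); Rt=R.from_quat(manip.current_tcp_rot())
for h in (0,.01,.019,.025,.03,.035):
    print(h,'side seam',proj(S,p+Rt.apply([0,-.0095,-h])),'wrist L/R near edge',proj(c,[p+Rt.apply([x,-.0095,-h]) for x in (-.019,0,.019)]).tolist())
w=cv2.imread('pics/w3.png'); cv2.imwrite('pics/w3a.png',cv2.resize(w[240:380,240:400],None,fx=4,fy=4,interpolation=cv2.INTER_CUBIC))
E
```

```text
['PlanningError', 'current_clock', 'current_finger_gap', 'current_force', 'current_joint_velocities', 'current_q', 'current_tau', 'current_tcp_rot', 'current_tool_pos', 'current_wrist_torque', 'grip_depth', 'hand_in', 'move_pose', 'movej', 'servo_line', 'sleep', 'solve_ik'] ['close', 'open_jaws']
0 side seam [[296.2675 281.3855]] wrist L/R near edge [[280.6085413661696, 256.97171349165365], [312.9291089721907, 257.0078310243496], [345.2508680385743, 257.0272083281513]]
0.01 side seam [[296.1182 277.8154]] wrist L/R near edge [[278.90927305066975, 262.87246418127677], [312.8028813019228, 262.91419462557684], [346.6982464035855, 262.93044939152753]]
0.019 side seam [[295.9826 274.5656]] wrist L/R near edge [[277.2335090272899, 268.6957407550131], [312.67839019395024, 268.7437545249113], [348.125676657437, 268.7562687144654]]
0.025 side seam [[295.8916 272.3794]] wrist L/R near edge [[276.029368736223, 272.88267778704534], [312.5889291864452, 272.93569610737075], [349.1514201650296, 272.9450944667198]]
0.03 side seam [[295.8154 270.5455]] wrist L/R near edge [[274.96717769371674, 276.57781895068007], [312.5100093664629, 276.63561044915326], [350.0562781981038, 276.6419495321836]]
0.035 side seam [[295.7387 268.7004]] wrist L/R near edge [[273.84697344476047, 280.47658834011315], [312.4267739314887, 280.5397944107522], [351.0105917829357, 280.54257949503733]]
```

View pics/w3a.png

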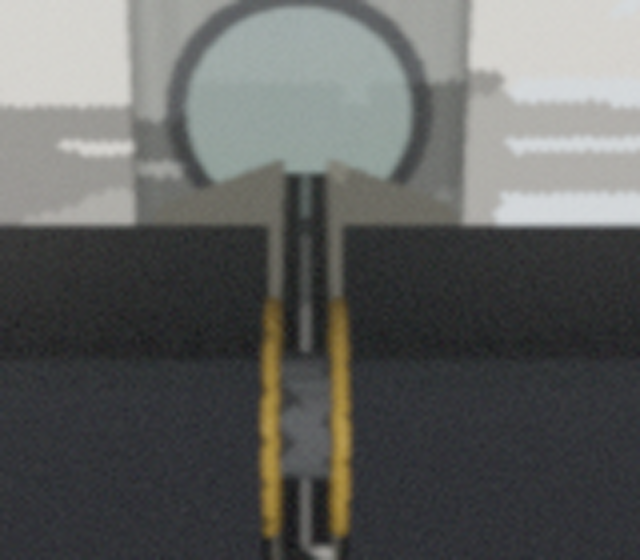

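```bash
python3 - <<'E'
from h import *
from bench import manip, viewer, effector
np.set_printoptions(precision=1,suppress=True)
S=viewer.get_calibration('side')
s=cv2.imread('pics/s2.png'); p=np.array([.5144,.2865,.0235]); Rt=R.from_quat(down(-.7825+np.pi/2))
k=6; x0,y0=250,255; cr=cv2.resize(s[y0:y0+95,x0:x0+100],None,fx=k,fy=k,interpolation=cv2.INTER_CUBIC)
for h,col in ((0,(0,0,255)),(.03,(255,0,0))):
    for sx in (-1,1):
        P=[p+Rt.apply([sx*a,b,-h]) for a,b in ((.046,-.0095),(.046,.0095),(.065,.0095),(.065,-.0095))]
        q=((proj(S,P)-[x0,y0]+.5)*k).astype(int); cv2.polylines(cr,[q],True,col,1)
cv2.imwrite('pics/s2d.png',cr)
s=cv2.imread('pics/s4full.png'); p=np.array([.5139,.2863,.0996]);x0,y0=250,210
cr=cv2.resize(s[y0:y0+95,x0:x0+100],None,fx=k,fy=k,interpolation=cv2.INTER_CUBIC)
for h,col in ((0,(0,0,255)),(.03,(255,0,0))):
    P=[p+Rt.apply([a,b,-h]) for a,b in ((-.019,-.0095),(-.019,.0095),(.019,.0095),(.019,-.0095))]
    q=((proj(S,P)-[x0,y0]+.5)*k).astype(int); cv2.polylines(cr,[q],True,col,1)
cv2.imwrite('pics/s4d.png',cr)
E
```

```text
(no output)
```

View pics/s2d.png

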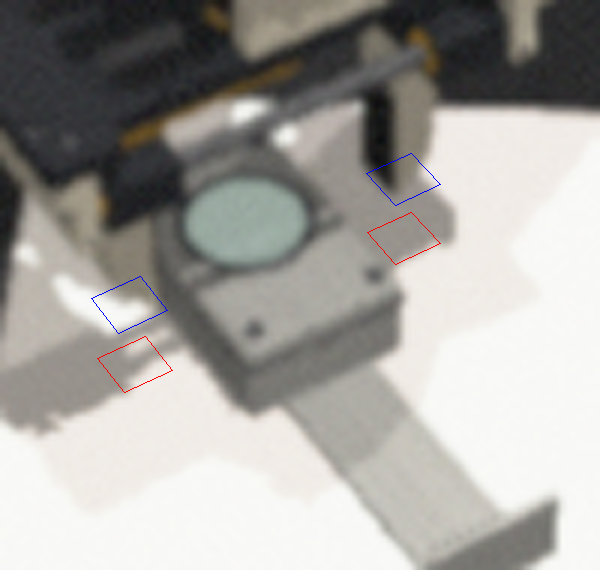

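View pics/s4d.png

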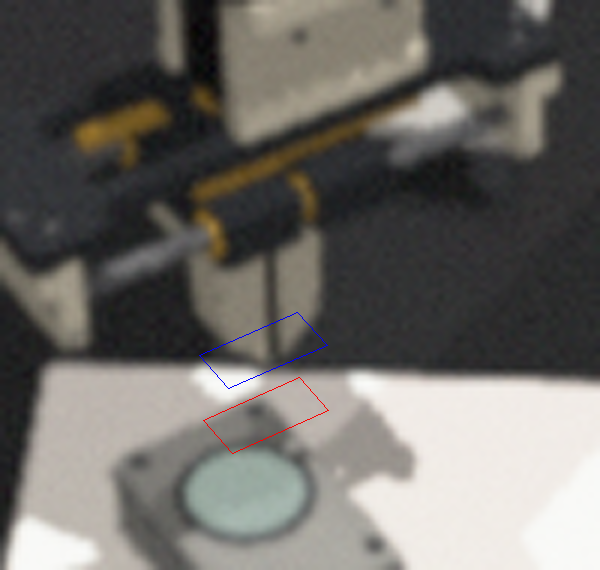

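In the side view the true fingertips sit about 30 mm behind the reported TCP (blue outline against red). I'll re-open and go down in small force-guarded steps by a matching extra amount, then look before closing.

```bash
python3 - <<'E'
from h import *
from bench import manip, viewer, effector
np.set_printoptions(precision=4,suppress=True)
effector.open_jaws()
p=manip.current_tool_pos().copy(); f0=manip.current_force()
print(manip.solve_ik(np.array([p[0],p[1],-.01]),manip.current_tcp_rot()))
manip.servo_line(np.array([p[0],p[1],.024]),vel=.08)
for z in np.arange(.018,-.0061,-.006):
    manip.servo_line(np.array([p[0],p[1],z]),vel=.05)
    f=manip.current_force()-f0
    print(z,manip.current_tool_pos()[2],f)
    if np.linalg.norm(f)>3.5: print('CONTACT'); break
print(manip.current_clock())
s=viewer.get_image('side')[:,:,::-1]; w=viewer.get_image('wrist')[:,:,::-1]
cv2.imwrite('pics/s5.png',cv2.resize(s[220:370,220:400],None,fx=4,fy=4,interpolation=cv2.INTER_CUBIC)); cv2.imwrite('pics/w5.png',w)
E
```

```text
[ 0.1855  0.9327 -1.0561  1.8217  0.9703  1.0111 -0.4969]
0.018 0.017823469445155712 [ 0.8064 -0.5133 -0.4576]
0.011999999999999999 0.011565480183590493 [0.113  0.0771 0.4865]
0.005999999999999998 0.00552840427690747 [ 0.6169 -0.1968  0.0969]
-3.469446951953614e-18 -0.0004555290096780462 [-0.1171  0.2777 -0.7207]
-0.006000000000000002 -0.006451469043575089 [0.4764 0.0007 0.0898]
14.6333
```

View pics/s5.png

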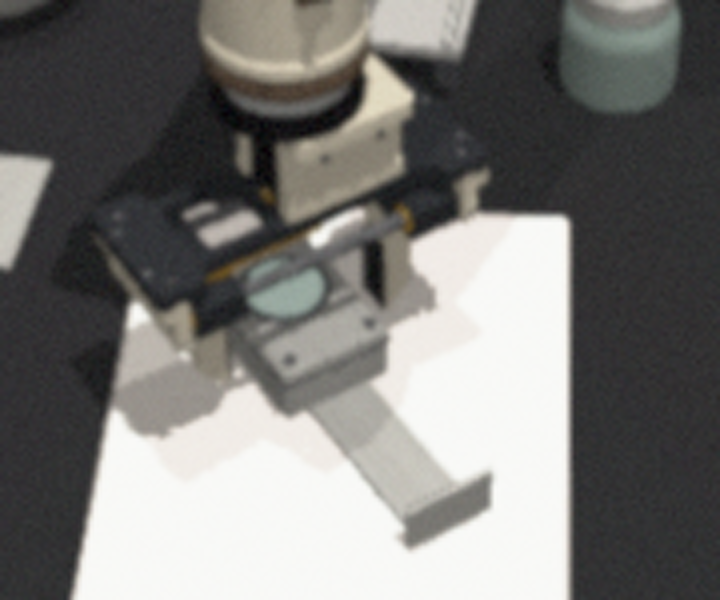

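View pics/w5.png

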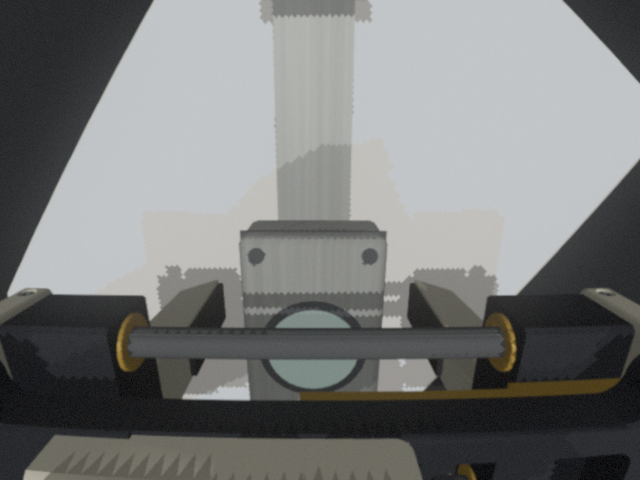

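There was no contact even at a reading of -6 mm. The wrist view (tip spacing 186 px for 92 mm) gives a tip offset of about 34 mm, so the tips are now about 15 mm above the board. I'll go 5 mm lower, grip, and do a small test lift.

```bash
python3 - <<'E'
from h import *
from bench import manip, viewer, effector
np.set_printoptions(precision=4,suppress=True)
p=manip.current_tool_pos().copy(); f0=manip.current_force()
manip.servo_line(np.array([p[0],p[1],-.0115]),vel=.04)
print('down',manip.current_tool_pos(),manip.current_force()-f0)
effector.close(f_grip=40)
print('closed',manip.current_finger_gap(),manip.current_tool_pos(),manip.current_force(),manip.current_wrist_torque())
if manip.current_finger_gap()>.055:
    p=manip.current_tool_pos().copy()
    manip.servo_line(np.array([p[0],p[1],p[2]+.06]),vel=.06)
    manip.sleep(.15)
    print(manip.current_tool_pos(),manip.current_force(),manip.current_wrist_torque(),manip.current_finger_gap())
print(manip.current_clock())
s=viewer.get_image('side')[:,:,::-1]; w=viewer.get_image('wrist')[:,:,::-1]
import pickle; pickle.dump((viewer.get_calibration('wrist'),manip.current_tool_pos(),manip.current_tcp_rot()),open('w6.pkl','wb'))
cv2.imwrite('pics/s6.png',cv2.resize(s[200:350,220:400],None,fx=4,fy=4,interpolation=cv2.INTER_CUBIC)); cv2.imwrite('pics/w6.png',w)
E
```

```text
down [ 0.5138  0.2862 -0.0119] [-0.4651  0.4048  1.0703]
closed 0.0634994985714078 [ 0.5137  0.2859 -0.0115] [-1.0307 -1.9724  2.683 ] [-0.4135  0.2325  0.0411]
[0.5134 0.2858 0.048 ] [ 0.3429  0.5094 -4.8328] [ 0.0487 -0.1353  0.0629] 0.06359078060285156
16.8833
```

View pics/s6.png

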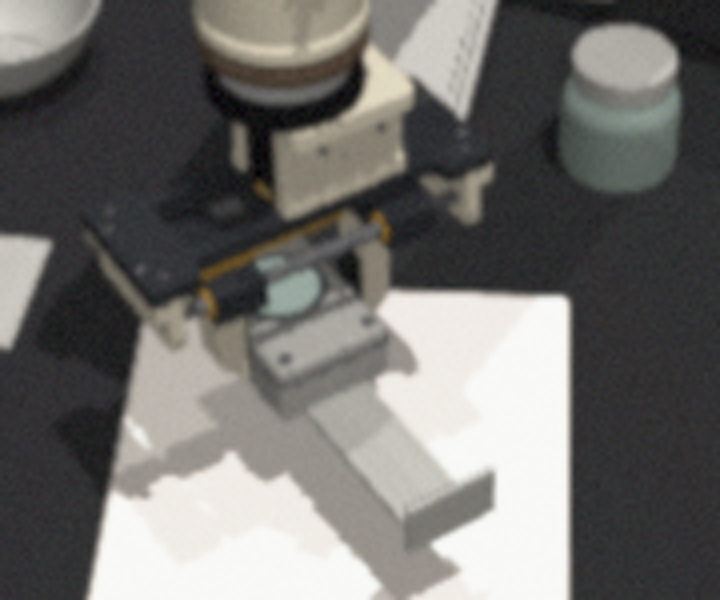

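View pics/w6.png

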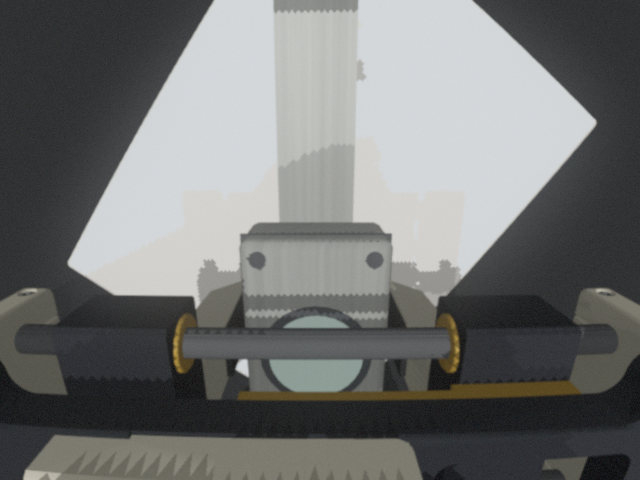

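The cell is held: gap 63.5 mm, about 4.8 N of weight, low moment, and it looks level in the side view. Next I'll find where the body sits along the tool and carry it to a hover above the deck.

```bash
python3 - <<'E'
from h import *
from bench import manip, viewer, effector
import pickle
np.set_printoptions(precision=4,suppress=True)
c,p,q=pickle.load(open('w6.pkl','rb')); Rt=R.from_quat(q)
for uv in [(241,236),(391,235),(252,390)]:
    P=onz(c,uv,p[2]+.0595); print(Rt.inv().apply(P-p))
# hover over deck
yaw=-1.5445; u=np.array([np.cos(yaw),np.sin(yaw)])
mouth=np.array([.5230,-.1305])   # provisional origin
off=.010                          # cell centre ahead of tool axis
tgt=mouth+u*(-.080-off)
p=manip.current_tool_pos().copy()
manip.servo_line(np.array([p[0],p[1],.10]),vel=.12)
manip.move_pose(np.array([*tgt,.10]),down(yaw+np.pi/2))
manip.servo_line(np.array([*tgt,.055]),vel=.08)
manip.sleep(.2)
print(tgt,manip.current_tool_pos(),manip.current_clock(),manip.current_finger_gap())
for n in ('wrist','side','top'):
    cal=viewer.get_calibration(n); im=viewer.get_image(n)[:,:,::-1]; cv2.imwrite(f'pics/{n}7.png',im)
    if n=='wrist': pickle.dump((cal,manip.current_tool_pos(),manip.current_tcp_rot()),open('w7.pkl','wb'))
s=cv2.imread('pics/side7.png'); cv2.imwrite('pics/side7a.png',cv2.resize(s[90:270,260:420],None,fx=3.3,fy=3.3,interpolation=cv2.INTER_CUBIC))
E
```

```text
[-0.0284 -0.0392 -0.0595]
[ 0.0318 -0.0397 -0.0595]
[-0.0282  0.0358 -0.0595]
[ 0.5206 -0.0405] [ 0.5211 -0.0406  0.0555] 19.725 0.06367239281196523
```

View pics/wrist7.png

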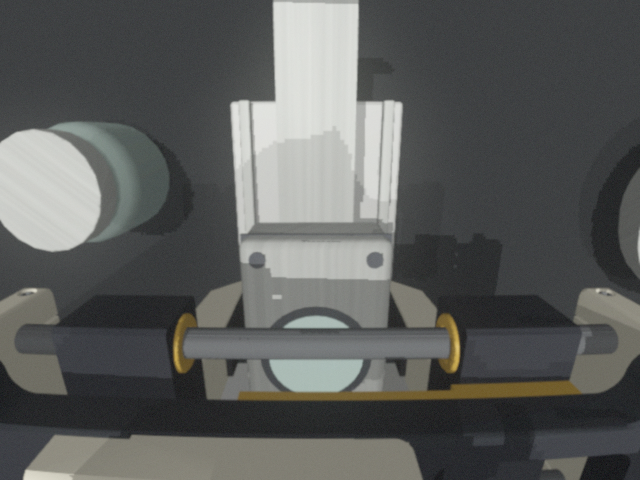

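View pics/side7a.png

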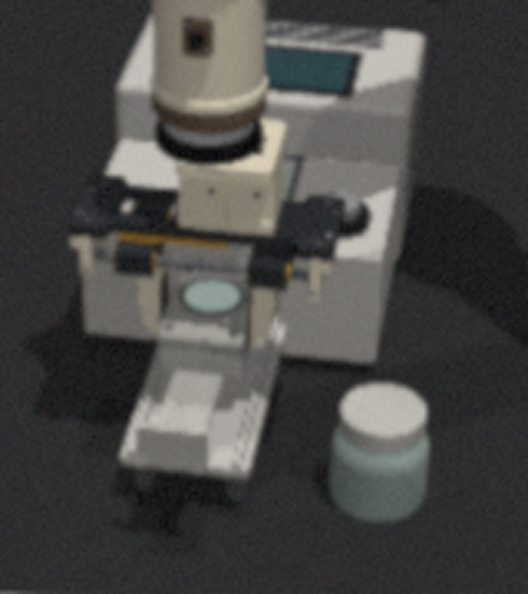

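```bash
python3 - <<'E'
import cv2
w=cv2.imread('pics/wrist7.png'); cv2.imwrite('pics/w7a.png',cv2.resize(w[90:260,220:415],None,fx=4,fy=3.5,interpolation=cv2.INTER_CUBIC))
E
```

```text
(no output)
```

View pics/w7a.png

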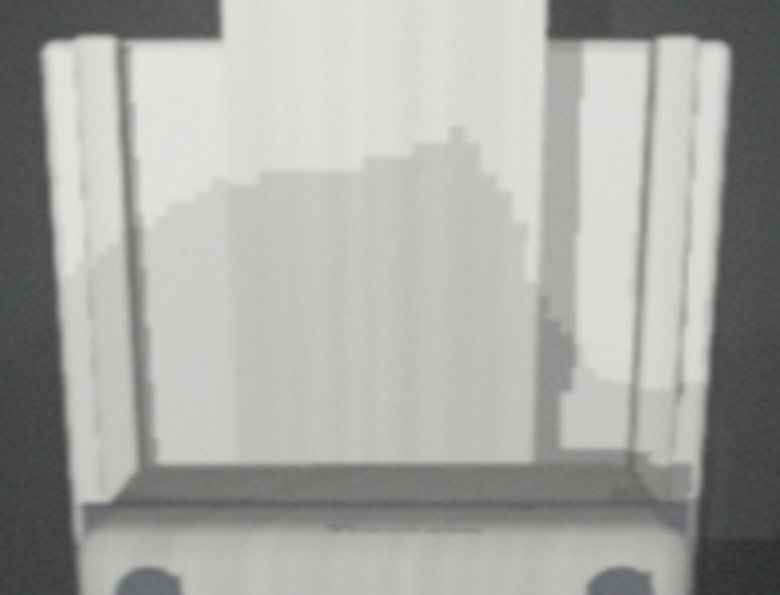

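```bash
python3 - <<'E'
from h import *
import pickle
np.set_printoptions(precision=4,suppress=True)
from bench import viewer,manip
for f in ('w6.pkl','w7.pkl'):
    c,p,q=pickle.load(open(f,'rb')); Rt=R.from_quat(q); print(Rt.inv().apply(c['eye']-p),(Rt.inv()*R.from_quat(c['attitude'])).as_rotvec(), Rt.as_matrix()[:,2])
T=viewer.get_calibration('top'); S=viewer.get_calibration('side')
E
```

```text
[ 0.0015 -0.0775 -0.1942] [-0.293   0.0013 -0.001 ] [-0.0005 -0.0001 -1.    ]
[ 0.0015 -0.0787 -0.1942] [-0.292   0.0016 -0.001 ] [ 0.0008 -0.0002 -1.    ]
```

```bash
python3 - <<'E'
from h import *
import pickle
np.set_printoptions(precision=4,suppress=True)
c,p,q=pickle.load(open('w7.pkl','rb')); Rt=R.from_quat(q); print(p)
for n,uv,z in [('deckL',(220+42/4,90+40/3.5),.045),('deckR',(220+731/4,90+40/3.5),.045),('bodytailL',(220+85/4,90+510/3.5),p[2]+.0595),('R',(220+692/4,90+510/3.5),p[2]+.0595),
 ('body tail foot',(220+386/4,90+465/3.5),p[2]+.0235)]:
    P=onz(c,uv,z); print(n,P,Rt.inv().apply(P-p))
E
```

```text
[ 0.521  -0.0406  0.0554]
deckL [0.473  0.0561 0.045 ] [-0.0454 -0.0979  0.0104]
deckR [0.5681 0.0587 0.045 ] [ 0.0497 -0.0981  0.0105]
bodytailL [ 0.4917 -0.0007  0.1149] [-0.0283 -0.0407 -0.0595]
R [0.5525 0.0009 0.1149] [ 0.0326 -0.0407 -0.0595]
body tail foot [ 0.5221 -0.0034  0.0789] [ 0.002  -0.0372 -0.0235]
```

In the wrist view the cell and deck centrelines agree within about 0.5 px, their lateral offsets match (both +2.1 mm) and their slopes match. The cell centre is about 83 mm in front of the face. I'll advance 6 mm, then lower it with a force guard.

```bash
python3 - <<'E'
from h import *
from bench import manip, viewer, effector
np.set_printoptions(precision=4,suppress=True)
yaw=-1.5445; u=np.array([np.cos(yaw),np.sin(yaw)])
t=np.array([.5206,-.0405])+.006*u
manip.servo_line(np.array([*t,.029]),vel=.05)
manip.sleep(.1); f0=manip.current_force(); print('pre',manip.current_tool_pos(),f0)
z=.0265
while z>.014:
    manip.servo_line(np.array([*t,z]),vel=.015)
    f=manip.current_force(); print(round(z,4),manip.current_tool_pos()[2],f)
    if f[2]-f0[2]>2.5: break
    z-=.0012
print(manip.current_wrist_torque(),manip.current_clock())
s=viewer.get_image('side')[:,:,::-1]
cv2.imwrite('pics/s8.png',cv2.resize(s[90:270,260:420],None,fx=3.3,fy=3.3,interpolation=cv2.INTER_CUBIC))
w=viewer.get_image('wrist')[:,:,::-1]; cv2.imwrite('pics/w8.png',w)
E
```

```text
pre [ 0.5211 -0.0462  0.0293] [ 0.2507  0.4908 -4.8679]
0.0265 0.02646975643709431 [-0.1095 -0.1308 -5.2372]
0.0253 0.025233746906467937 [-0.2898 -0.7742 -6.3744]
0.0241 0.02399915315736162 [ 0.5721 -0.0575 -5.6975]
0.0229 0.022822490485369704 [-0.0996 -0.5043 -5.3879]
0.0217 0.021606647469312047 [-0.3841  0.5558 -4.5944]
0.0205 0.021465018534110474 [-3.3326 -0.2574  4.7691]
[-0.1314  0.9826  0.0226] 22.225
```

View pics/s8.png

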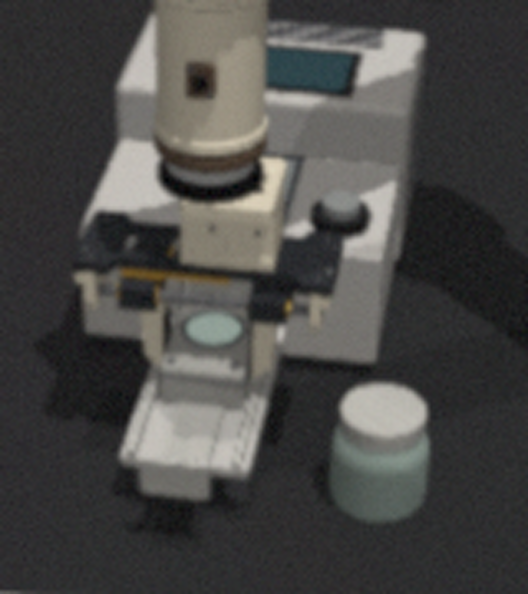

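View pics/w8.png

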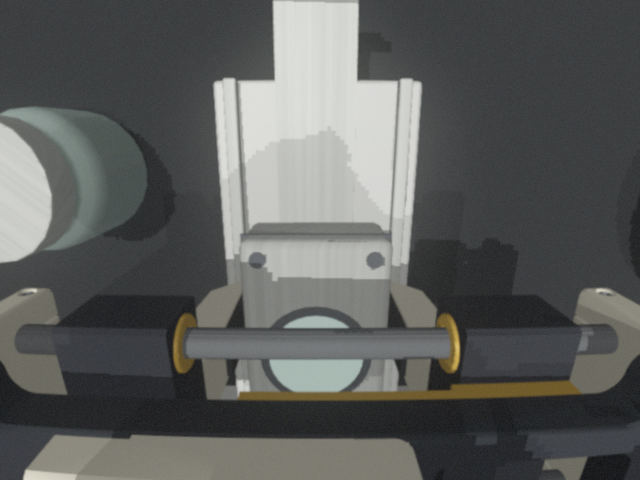

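Contact came at a reading of 21.5 mm, as predicted for the cell flat on the deck. The cell sits between the rails, centred within about 1 mm. Releasing it and moving up.

```bash
python3 - <<'E'
from h import *
from bench import manip, viewer, effector
np.set_printoptions(precision=4,suppress=True)
p=manip.current_tool_pos().copy()
manip.servo_line(np.array([p[0],p[1],.0214]),vel=.01)
effector.open_jaws()
print(manip.current_force(),manip.current_finger_gap())
manip.servo_line(np.array([p[0],p[1],.10]),vel=.12)
yaw=-1.5445; u=np.array([np.cos(yaw),np.sin(yaw)])
b=np.array([.5211,-.0462])-.12*u
manip.servo_line(np.array([*b,.14]),vel=.2)
effector.close(f_grip=20)
manip.sleep(.15)
import pickle
pickle.dump((viewer.get_calibration('wrist'),manip.current_tool_pos(),manip.current_tcp_rot()),open('w9.pkl','wb'))
w=viewer.get_image('wrist')[:,:,::-1]; cv2.imwrite('pics/w9.png',w)
s=viewer.get_image('side')[:,:,::-1]
cv2.imwrite('pics/s9.png',cv2.resize(s[90:270,260:420],None,fx=3.3,fy=3.3,interpolation=cv2.INTER_CUBIC))
print(manip.current_clock(),manip.current_tool_pos(),manip.current_finger_gap())
E
```

```text
[-0.1415 -1.5564  0.1859] 0.09150486188699147
26.525 [0.5179 0.0738 0.14  ] 0.0004456458603569338
```

View pics/w9.png

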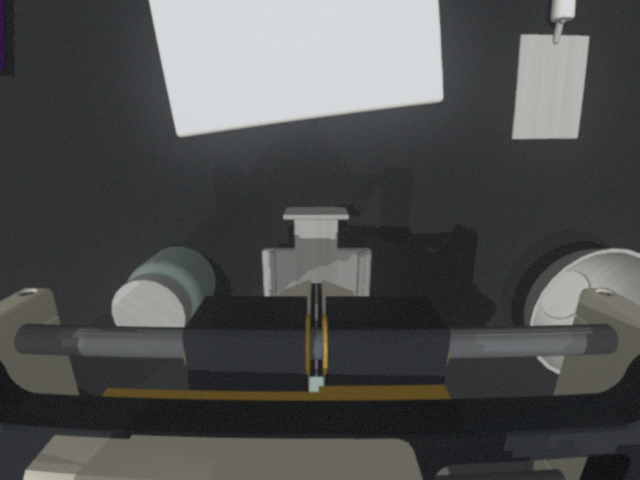

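View pics/s9.png

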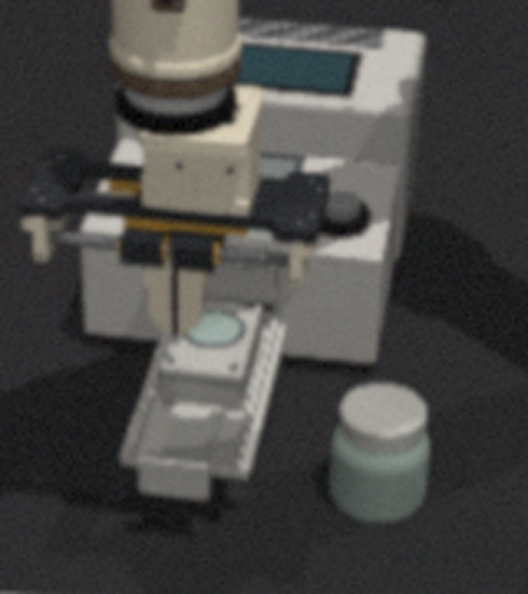

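```bash
python3 - <<'E'
from h import *
from bench import manip, viewer, effector
import pickle
np.set_printoptions(precision=4,suppress=True)
c,p,q=pickle.load(open('w9.pkl','rb'))
L=onz(c,(284,208),.075);Rr=onz(c,(349,208),.075); print('lip',L,Rr,np.linalg.norm(L-Rr), 'deck end',onz(c,(263,249),.045),onz(c,(371,249),.045))
yaw=-1.5445; u=np.array([np.cos(yaw),np.sin(yaw)]); o=np.array([.5211,-.0462])
P=lambda d,z: np.array([*(o+u*d),z])
lip=.0085-.152; start=lip-.045
print('lip pred',o+u*lip)
manip.move_pose(P(start,.10),down(yaw+np.pi/2))
manip.servo_line(P(start,.019),vel=.10)
manip.sleep(.15)
print(manip.current_tool_pos(),manip.current_force(),manip.current_clock())
s=viewer.get_image('side')[:,:,::-1]
cv2.imwrite('pics/s10.png',cv2.resize(s[130:310,240:420],None,fx=3.3,fy=3.3,interpolation=cv2.INTER_CUBIC))
w=viewer.get_image('wrist')[:,:,::-1]; cv2.imwrite('pics/w10.png',w)
E
```

```text
lip [0.495  0.1003 0.075 ] [0.5439 0.1016 0.075 ] 0.04892024742199586 deck end [0.4742 0.0576 0.045 ] [0.5681 0.0601 0.045 ]
lip pred [0.5173 0.0973]
[0.5167 0.1424 0.0197] [-0.6336  0.292   0.073 ] 28.05
```

View pics/s10.png

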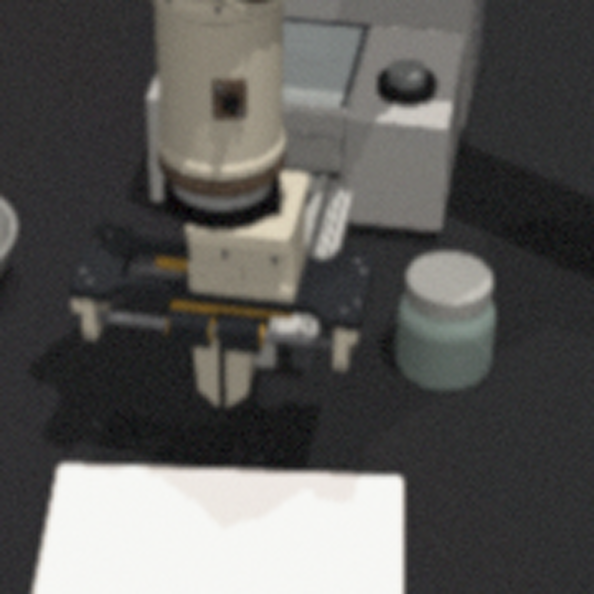

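View pics/w10.png

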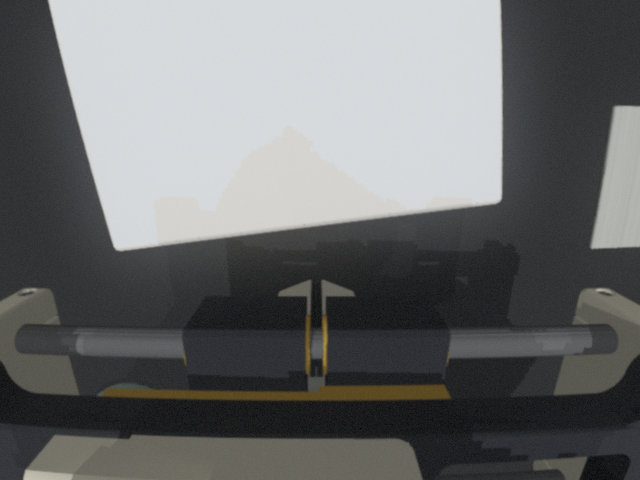

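The closed fingers are behind the lip. The lip measures at y≈0.100 (0.097 predicted), 49 mm wide against the true 50. Starting the monitored push, fast first and in fine steps near home.

```bash
cat > push.py <<'E'
from h import *
from bench import manip, viewer, effector
np.set_printoptions(precision=4,suppress=True)
yaw=-1.5445; u=np.array([np.cos(yaw),np.sin(yaw)]); o=np.array([.5213,-.0462])
P=lambda d,z: np.array([*(o+u*d),z])
Z=.0225
def along(): return (manip.current_tool_pos()[:2]-o)@u
def fa(): return -manip.current_force()[:2]@u
E
python3 - <<'E'
from push import *
lip=.0085-.152-.0025
d=along(); print('start',d)
manip.servo_line(P(lip-.018,Z),vel=.08)
d=lip-.018; con=None
while d<lip-.018+.055:
    d+=.003 if con is None else .01
    manip.servo_line(P(d,Z),vel=.03 if con is None else .05)
    f=fa(); 
    if con is None and f>1.8: con=along(); print('contact?',con,f)
    if f>16: print('HIGH',f); break
print(d,along(),manip.current_tool_pos(),manip.current_force(),manip.current_clock())
for n in ('side','wrist'):
    im=viewer.get_image(n)[:,:,::-1]; cv2.imwrite(f'pics/{n}11.png',im)
s=cv2.imread('pics/side11.png'); cv2.imwrite('pics/s11.png',cv2.resize(s[110:290,250:420],None,fx=3.3,fy=3.3,interpolation=cv2.INTER_CUBIC))
E
```

```text
start -0.1885043415019012
contact? -0.14927552682685435 2.526726307911786
-0.10899999999999996 -0.11034793391660187 [0.5184 0.0641 0.0226] [ 0.7297  5.264  -0.6781] 31.2583
```

View pics/s11.png

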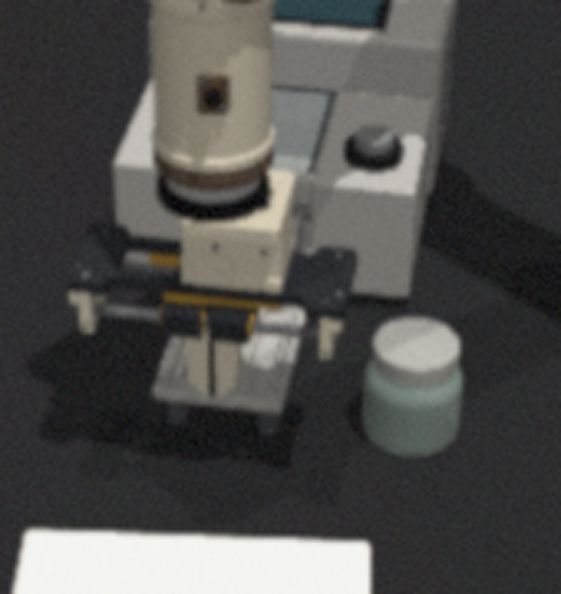

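View pics/wrist11.png

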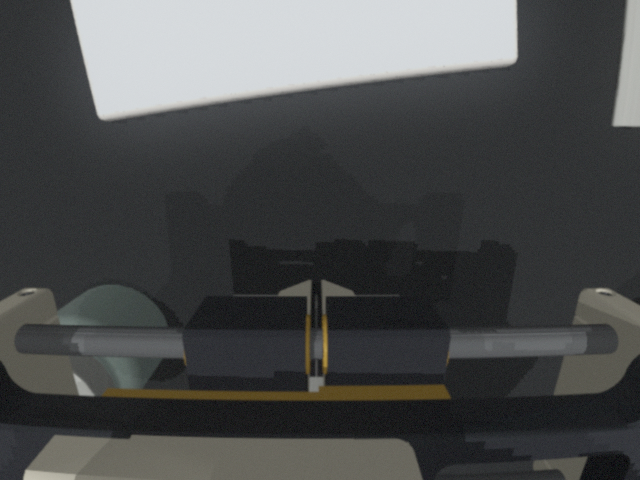

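```bash
python3 - <<'E'
from push import *
d=along(); ok=True
d=-.109
while d<.006:
    d=min(d+.0125,.006); manip.servo_line(P(d,Z),vel=.05); f=fa(); print(round(d,4),round(along(),4),round(f,1))
    if f>17: print('HIGH'); ok=False; break
while ok and d<.036:
    d+=.0015; manip.servo_line(P(d,Z),vel=.02); f=fa(); print(round(d,4),round(along(),4),round(f,1))
    if f>15.5: print('STOP'); break
print(manip.current_tool_pos(),manip.current_force(),manip.current_clock())
for n in ('side','top','wrist'):
    im=viewer.get_image(n)[:,:,::-1]; cv2.imwrite(f'pics/{n}12.png',im)
s=cv2.imread('pics/side12.png'); cv2.imwrite('pics/s12.png',cv2.resize(s[80:260,260:420],None,fx=3.3,fy=3.3,interpolation=cv2.INTER_CUBIC))
E
```

```text
-0.0965 -0.0978 6.1
-0.084 -0.0847 4.7
-0.0715 -0.0712 2.7
-0.059 -0.0587 3.9
-0.0465 -0.0463 2.8
-0.034 -0.034 3.0
-0.0215 -0.0215 2.8
-0.009 -0.009 3.6
0.0035 0.0036 3.8
0.006 0.0053 5.5
0.0075 0.0065 5.8
0.009 0.0078 5.9
0.0105 0.0093 6.6
0.012 0.0108 6.7
0.0135 0.0123 5.6
0.015 0.0137 5.9
0.0165 0.0152 6.6
0.018 0.0167 6.4
0.0195 0.0194 4.5
0.021 0.0213 3.9
0.0225 0.0228 4.2
0.024 0.0228 7.0
0.0255 0.0228 8.8
0.027 0.0227 12.4
0.0285 0.0227 14.4
0.03 0.0226 17.9
STOP
[ 0.5221 -0.0688  0.0226] [ 0.1167 17.8663 -0.2948] 39.2083
```

View pics/s12.png

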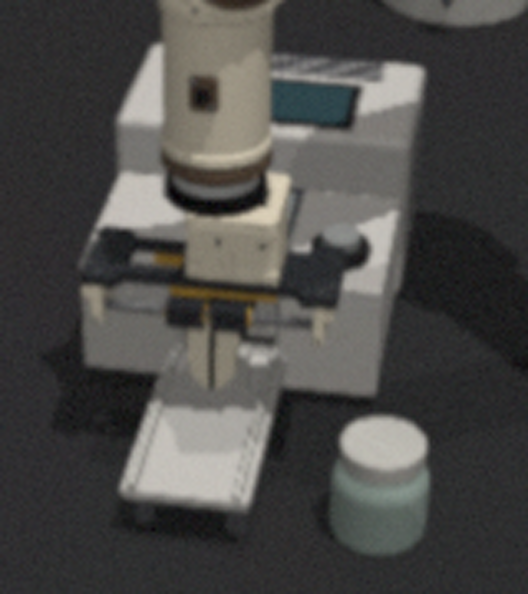

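View pics/wrist12.png

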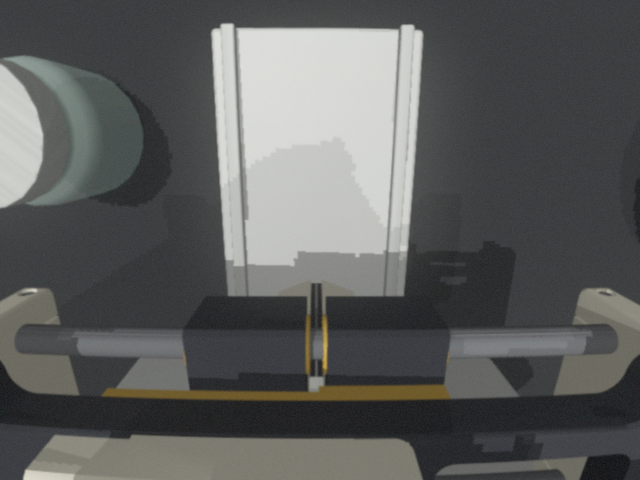

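The hard stop came at 22.8 mm (24–26 expected), and the force dropped at about 18.5 mm as the flap fell. I'll retreat, check that the flap is shut, and hover over the button.

```bash
python3 - <<'E'
from push import *
manip.servo_line(P(-.02,Z),vel=.08)
manip.servo_line(P(-.02,.17),vel=.2)
s=viewer.get_image('side')[:,:,::-1]; cv2.imwrite('pics/side13.png',s)
b=np.array([.4429,-.1786])
manip.move_pose(np.array([*b,.125]),down(yaw+np.pi/2))
manip.sleep(.2)
print(manip.current_tool_pos(),manip.current_force(),manip.current_clock())
s=viewer.get_image('side')[:,:,::-1]; cv2.imwrite('pics/side14.png',s)
cv2.imwrite('pics/wrist14.png',viewer.get_image('wrist')[:,:,::-1])
for k in (13,14):
    s=cv2.imread(f'pics/side{k}.png'); cv2.imwrite(f'pics/s{k}.png',cv2.resize(s[80:260,260:420],None,fx=3.3,fy=3.3,interpolation=cv2.INTER_CUBIC))
S=viewer.get_calibration('side'); p=manip.current_tool_pos()
print('button px',(proj(S,[[*b,.137]])-[260,80])*3.3,'tip px',(proj(S,[p+[0,0,.034]])-[260,80])*3.3)
E
```

```text
[ 0.4442 -0.1769  0.1255] [-0.2733  1.2536  0.3448] 42.0167
button px [[341.4632 231.3721]] tip px [[341.4102 207.3422]]
```

View pics/s13.png

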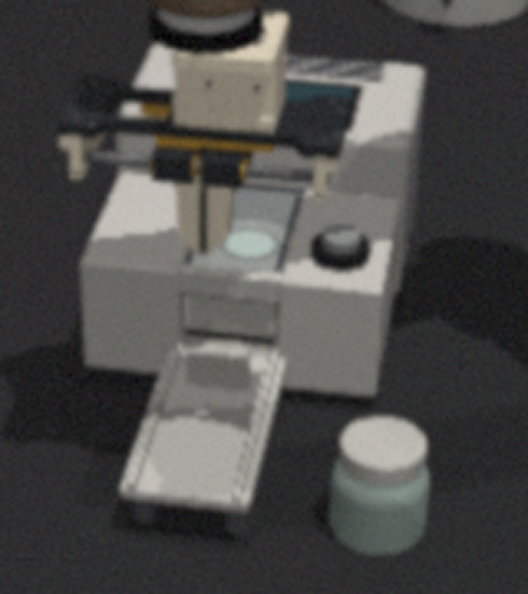

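View pics/s14.png

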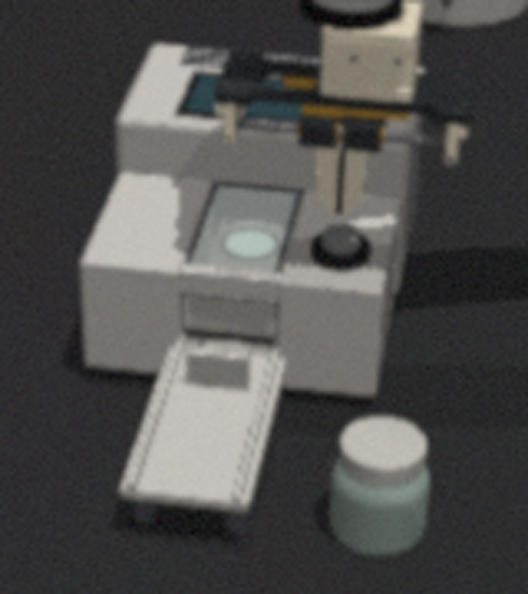

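View pics/wrist14.png

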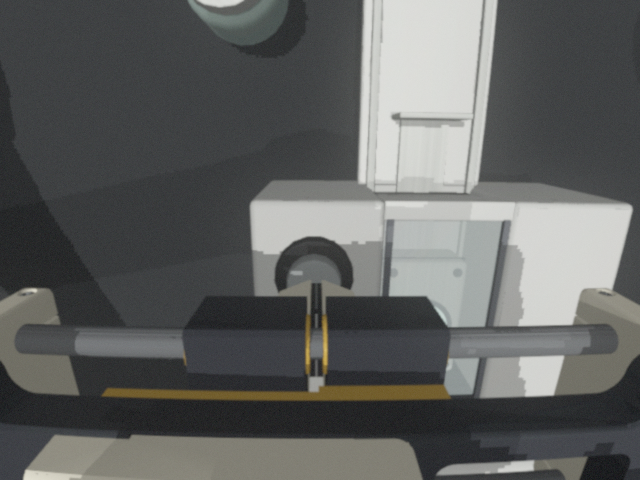

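The flap hangs upright in the opening, the cell's window shows inside the chamber, and the lip is just outside. I'll check the button centre from the wrist view, then press under force guard.

```bash
python3 - <<'E'
from push import *
c=viewer.get_calibration('wrist'); p=manip.current_tool_pos(); Rt=R.from_quat(manip.current_tcp_rot())
for uv,z in (((314,275),.128),((275,275),.128),((353,275),.128),((315,254),.137),((314,238),.128)): 
    P=onz(c,uv,z); print(P,Rt.inv().apply(P-p))
P=onz(c,(433,117),.075); print('lip top outer',P, 'along u from mouth est', (P[:2]-np.array([.5237,-.1315]))@u)
E
```

```text
[ 0.4444 -0.1768  0.128 ] [ 0.0006 -0.0005 -0.0026]
[ 0.4214 -0.1775  0.128 ] [-0.0224 -0.0005 -0.0026]
[ 0.4674 -0.1762  0.128 ] [ 0.0236 -0.0005 -0.0026]
[ 0.4445 -0.1607  0.137 ] [ 0.0012 -0.0166 -0.0116]
[ 0.4437 -0.1542  0.128 ] [ 0.0006 -0.0232 -0.0026]
lip top outer [ 0.5212 -0.0829  0.075 ] along u from mouth est -0.048670633499305255
```

```bash
python3 - <<'E'
from push import *
b=np.array([.4436,-.1775]); f0=manip.current_force()[2]; z=.112; z1=None
manip.servo_line(np.array([*b,z]),vel=.06)
while z>.085:
    z-=.0015; manip.servo_line(np.array([*b,z]),vel=.02); f=manip.current_force()[2]-f0; zz=manip.current_tool_pos()[2]
    print(round(z,4),round(zz,4),round(f,1))
    if f>11: break
manip.sleep(.2); print('held',manip.current_tool_pos(),manip.current_force(),manip.current_clock())
manip.servo_line(np.array([*b,.13]),vel=.08)
manip.servo_line(np.array([*b,.20]),vel=.15)
print(manip.current_tool_pos(),manip.current_force(),manip.current_clock())
manip.move_pose(np.array([.44,.02,.28]),down(yaw+np.pi/2)); manip.sleep(.2)
for n in ('side','wrist','top'): cv2.imwrite(f'pics/{n}15.png',viewer.get_image(n)[:,:,::-1])
s=cv2.imread('pics/side15.png'); cv2.imwrite('pics/s15.png',cv2.resize(s[80:260,260:420],None,fx=3.3,fy=3.3,interpolation=cv2.INTER_CUBIC))
print(manip.current_clock())
E
```

```text
0.1105 0.1105 0.4
0.109 0.109 -0.5
0.1075 0.1074 0.9
0.106 0.1059 -0.1
0.1045 0.1044 0.3
0.103 0.1029 0.6
0.1015 0.1015 0.2
0.1 0.1001 2.0
0.0985 0.0985 3.4
0.097 0.0971 3.8
0.0955 0.0955 5.4
0.094 0.0951 17.3
held [ 0.4438 -0.1776  0.0951] [-4.9686  1.8428 17.7324] 45.6833
[ 0.443  -0.1778  0.1993] [ 0.2593 -0.3373 -0.1707] 46.9
48.1083
```

View pics/s15.png

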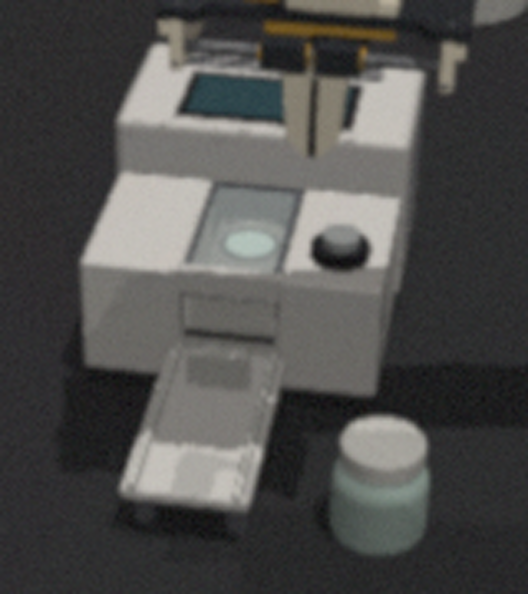

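View pics/side15.png

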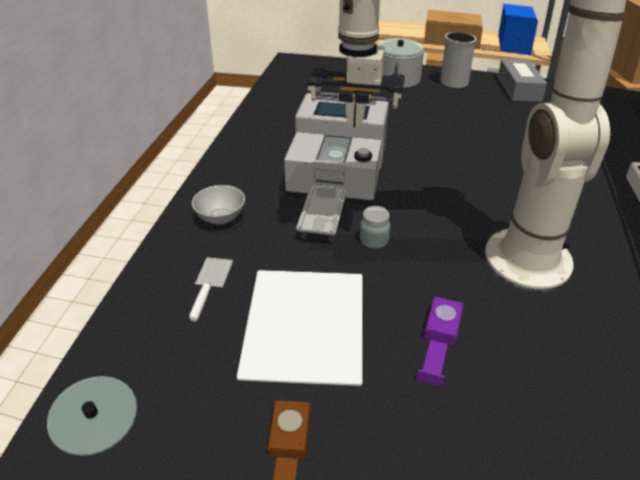

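View pics/wrist15.png

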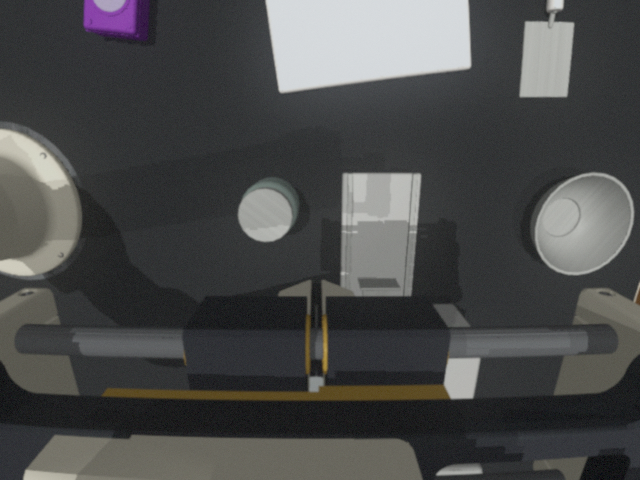

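The button bottomed out after about 6 mm of travel and sprang back up. The flap is shut, and the jar, bowl and spatula are where they started. Handing in.

```bash
python3 - <<'E'
from bench import manip
print(manip.current_clock(), manip.current_force()); print(manip.hand_in())
E
```

```text
48.1083 [-0.21949731 -0.38052889 -0.57232646]
the job is handed in; nothing more can be done
None
```

I ran the sample and handed it in at 48.1 s; no verdict was reported. The cell went onto the deck between the rails, then in to the hard stop. I then pressed the start button and let go.

**What the last checks showed**
- **Cell:** Push force stayed at or below about 7 N on the way in. It dropped at about 18.5 mm on my push scale, when the flap fell, and the hard stop came at 22.8 mm. I leaned on the stop up to 17.9 N.
- **Flap:** In the side view it hangs upright in the opening, with the cell's window visible inside the chamber. The robot never touched it.
- **Button:** It bottomed out after roughly 6 mm of travel, with a peak of about 17 N on the finger. It looks fully up again in the last picture.
- **Surroundings:** The jar, bowl, spatula and both look-alikes look unmoved in the last side view.

**What failed or disagreed**
- **First grasp missed:** The jaws closed just above the cell without moving it. The real fingertips turned out to be about 34 mm behind the reported TCP. I measured this in the wrist and side views and allowed for it from then on; the deck contact height later matched.
- **Camera disagreement:** The cameras disagreed by 3–8 mm, so I centred the cell using cell-to-deck alignment within one wrist image.
- **Lip position:** A rough wrist-camera estimate put the lip about 49 mm in front of the face, against the nominal 53. I put that down to the estimate, since the hard stop was clear.

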